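# Clamp a square tube in a welding fixture with its cam lever

### The arm

A 6-joint arm with a two-finger parallel gripper is mounted at the origin on the work surface. World frame = base frame: x ahead of the robot, y to its left, z up, the work surface at z = 0. Lengths are in m, angles in degrees, forces in N, time in s.
With the tool pointing down it reaches from about 0.4 to 0.825 m from the base axis. Payload 7 kg.
Tool frame: the origin (TCP) lies between the finger pads; the fingertips stand 19 mm ahead of it and the grasp point (between the pads) is the TCP; z points along the fingers, y is the line along which they close (so a half turn about z gives the same grasp; the last joint's range is limited). The gripper opens to 88 mm and grips with 3 to 60 N. Pads are 19 mm wide; open, the fingers measure 130 mm over their backs; the gripper's body (78 mm by 193 mm) begins 47 mm behind the grasp point.
Start: joints at [90.648, 20.546, 0.682, 0, -70.136, -16.507], TCP at [0.184, 0.649, 0.246] pointing down, gripper open.
Joint ranges: [-176.03, 176.03], [-82.01, 121.73], [-58.28, 71.71], [-173.87, 95.51], [-174.79, -0.11], [-173.66, 173.66]. Speed limits (degrees/s): [136.94, 136.94, 172.46, 180, 180, 180].

### API

Orientations are given as [roll, pitch, yaw] about the fixed x, y, z axes, in that order (R = Rz(yaw) Ry(pitch) Rx(roll)).
In Python, from plant import r gives the robot as it stands. The module is installed in compiled form; this text tells all that it offers.
- The arm moves only by the shell command python3 -m pendant 'ROWS' [OPENING] [FORCE]. ROWS is JSON, a list of rows, each a list of 6 numbers: the shift along the tool's x, y, z in mm, then the turn, a rotation vector about the tool's x, y, z in rad. In form: [[tx, ty, tz, wx, wy, wz], ...]. A call has 1 to 20 rows; each row is the pose to reach, as a shift and turn from the pose commanded when the call began, along the tool's axes at that moment; what a row does not reach only later rows make up. A row lasts 1/8 s, in which the tool goes at most 62.5 mm and 10.7 degrees, less where a joint would pass 70% of its speed; a pose out of reach is approached as far as the arm can. A call with a gripper value outside its range is refused whole. OPENING is the finger opening in mm, from 0 to 87.6, set as the call begins (- or left out, the last holds). The fingers move at their own pace and stop on an object; FORCE is the grip in N (left out, the last holds). Time passes only in rows, so rows that repeat a pose let the fingers close. It gives the time, the measured TCP pose, the force, the opening and the grip force at its end, in the units of the state.
- r.get_state(): the state, without advancing time (a new reading comes with each control period).
- r.capture(name): name is "side" or "top" or "wrist"; returns the picture (400x640x3 uint8, red, green, blue); there is no depth.
- r.camera_params(name): a dict with "mtx" (3x3 intrinsics, pixels), "distortion" ([k1, k2, p1, p2, k3] as OpenCV has them; the pictures are not rectified), "rvec" (rotation vector, rad) and "tvec" (3), from world to camera coordinates, as OpenCV has them; the wrist camera has in their place "mount" (4x4, takes a point from camera to tool coordinates, whose origin is the TCP and whose axes are the flange's). Camera axes: x right, y down, z forward; pixel columns grow to the right and rows downward; lengths in m; the calibration is good to about 2 mm. A picture is of the moment at which its call begins: read the wrist's pose just before it. camera_params takes no time and is no camera call.
- r.close_job(): hands the job in; it is judged then, once.
The state is a dict: "time_s": time; "joints": joint angles; "qd": joint speeds; "joint_torque": joint torques, N m; "tcp_pos": TCP position; "eef_rot": TCP orientation; "contact_force": force on the tool from outside, world axes, zero at the start; "moment": the same for the moment, N m; "gripper_width": finger opening in m; "gripper_force": force on a finger pad.
Only numpy, scipy, OpenCV 4.12 (cv2) and the standard library are available. Lean on these libraries where they do the work, as an engineer would, in place of code of your own. Each camera call takes 0.05 s, during which the arm holds its last target. There are 200 camera calls.

### The job

Take the short cut of square steel tube lying on the bench and lay it flat in the welding fixture, between the side fence and the jaw of the cam clamp. Press it home endwise against the end stop until you feel firm contact (roughly 8 N, never above 20 N), let go of it, then swing the cam lever through its hard point until it snaps over against its stop and clamps the tube there, pushing the lever with no more than 25 N. Leave the wrench, the jar and the collar where they are.

Things in the scene. Friction and masses are not known exactly. Their poses are not given: they have to be found in the camera images.
- fixture: Welding fixture fixed to the bench: flat dark steel plate 12 mm thick. Origin on the bench surface under it; +x along the fence towards the end stop, +y from the clamp towards the fence, +z up. Plate spans x -110..110, y -135..95 mm. Clamp housing: steel block x -32..32, y -105..-37 mm, top 40 mm above the bench
- fence_face (a point): Foot of the flat face of the side fence, 12 mm above the bench, at fixture x 0, y 65 mm; axes as the fixture. The fence is a steel bar 14 mm thick, 18 mm high above the plate, reaching fixture x -70..45 mm; its face looks to fixture -y and the tube's side lies on it once clamped
- end_stop: Steel end stop on the plate, 16 (x) by 46 (y) by 22 mm high, rigid. Origin at the foot of its contact face, 12 mm above the bench, at fixture x 45, y 42 mm; the face looks to fixture -x; axes as the fixture. The tube's end is pressed against it
- jaw: Sliding jaw of the cam clamp: steel pad 40 mm wide (fixture x), 12 mm deep, 14 to 32 mm above the bench, axes as the fixture, pressing face 11 mm in +y of its origin. The lever drives it in +y through springs. Gap jaw to fence: 54 mm with lever open (47 mm at lever 0.3 rad); it pushes the 40 mm tube onto the fence, reached at lever 0.65 rad, then springs yield up to 10 mm (about 60 N)
- nest (a point): Point on the fixture where the tube's centre must finally be, 32 mm above the bench (tube lying on the plate): 45 mm in -x of the end stop face, 20 mm in -y of the fence face. Axes as the fixture; the tube lies along x
- tube_center (a point): Centre of the loose square steel tube, 40 by 40 mm outside, 90 mm long, wall 4 mm, open ends, about 0.4 kg. x runs along the tube; z is up at the start (centre 20 mm above the bench). Either end, any flat side may be used. In the fixture it stands 22 mm above the fence top, 20 above the jaw, 18 above the end stop, so it can be held across its 40 mm width by its upper half
- lever (a joint): Cam lever angle, rad: 0 open, 1.9 clamped on a rigid stop; grows counter-clockwise seen from above, in the horizontal plane. Starts at 0 to 0.3. Light friction (under 2 N at the grip); with a tube in place the push at the grip rises to about 8 N near 1.0, falls to nothing at dead centre 1.5, then it snaps on by itself to 1.9. Let go between 0.7 and 1.4 it springs back
- lever_pivot (a point): Upright axis of the cam lever at the lever's mid height, 56 mm above the bench, at fixture x 0, y -73 mm; axes as the fixture. Seen from above the lever points from here along the fixture direction (angle from +x towards +y) of -150 degrees plus its joint angle
- lever_grip (a point): Middle of the lever's black plastic grip, 90 mm from the pivot axis, 56 mm above the bench; its x axis points outward along the lever, y is the way it swings to clamp. The grip is a bar 16 mm wide, 18 mm high (47 to 65 mm above the bench), 57 to 112 mm from the axis, free space below and beside it
- wrench: Bystander: loose steel wrench, 160 mm long, lying on the bench, leave alone
- jar: Bystander: loose closed jar, 60 mm across, 85 mm high, standing on the bench, leave alone
- collar: Bystander: loose dark steel pipe collar, 72 mm across, 30 mm high, lying on the bench, leave alone
Not all that is in view belongs to the job. Of the things like the part that bears tube_center, leave any that is turquoise; of the rest the larger one is meant.

How it is judged:
By the outcome, as a careful person would: the job done as asked, in the order asked, and still so for the second after the job is handed in, with the robot touching nothing.
It also fails if it takes over 72 s, if anything falls off the work surface, if the arm or the gripper's body presses on something with over 40 N, if the wrist force passes 120 N, or if a joint passes its speed limit or range.

## Working session

There is one attempt and no reset: what is moved stays moved. The work goes in short steps, Python scripts to look and compute and a shell command to move; the robot and the scene stay as the last step left them, time stands still between calls to the robot, and variables do not carry over. Pictures are saved under pics/ and viewed, at most 10 in all, crops included, and the job is handed in when it is done.

```bash
mkdir -p pics
cat > h.py <<'E'
import numpy as np, cv2
from scipy.spatial.transform import Rotation as R
from plant import r
def snap(n,f):
    s=r.get_state(); im=r.capture(n); cv2.imwrite('pics/'+f,im[:,:,::-1]); return s,im
def cam(n,s=None):
    p=r.camera_params(n); K=np.array(p['mtx']);d=np.array(p['distortion'],float)
    if n=='wrist':
        T=np.eye(4);T[:3,:3]=R.from_euler('xyz',s['eef_rot'],degrees=True).as_matrix();T[:3,3]=s['tcp_pos']
        T=T@np.array(p['mount'])
    else:
        M=np.eye(4);M[:3,:3]=cv2.Rodrigues(np.array(p['rvec'],float))[0];M[:3,3]=np.ravel(p['tvec']);T=np.linalg.inv(M)
    return K,d,T
def ray(c,uv,z):
    K,d,T=c; u=cv2.undistortPoints(np.array(uv,float).reshape(-1,1,2),K,d).reshape(-1,2)
    D=np.c_[u,np.ones(len(u))]@T[:3,:3].T; o=T[:3,3]
    return o+D*((z-o[2])/D[:,2])[:,None]
def proj(c,P):
    K,d,T=c; M=np.linalg.inv(T)
    return cv2.projectPoints(np.array(P,float).reshape(-1,3),cv2.Rodrigues(M[:3,:3])[0],M[:3,3],K,d)[0].reshape(-1,2)
def tool(s,w): # world vec -> tool axes
    return R.from_euler('xyz',s['eef_rot'],degrees=True).inv().apply(w)
E
python3 - <<'E'
from h import *
s,a=snap('top','top1.png'); _,b=snap('wrist','w1.png')
print(s); print(r.camera_params('wrist')['mount'])
for n in('top','side'): print(n,cam(n)[2].round(3))
E
```

```text
{'time_s': 0.0, 'joints': array([ 9.06483555e+01,  2.05921205e+01,  6.34894920e-01, -2.04979570e-02,
       -7.01356163e+01, -1.65059996e+01]), 'qd': array([-0.0134534 , -0.04760464,  0.03857528, -0.02462362, -0.09090457,
        0.04952401]), 'joint_torque': array([-4.73323835e-04, -5.82711017e+01,  2.93048537e+01,  6.99741796e+00,
        7.01118741e-03, -1.57665850e-04]), 'tcp_pos': array([0.18434854, 0.64887262, 0.24462225]), 'eef_rot': array([ 1.79905509e+02, -7.90515908e-03, -1.58646183e+01]), 'contact_force': array([ 0.19534084, -0.25923752,  0.64693299]), 'moment': array([-3.55921457e-02, -3.15723370e-03,  1.52526471e-05]), 'gripper_force': 0.0, 'gripper_width': 0.08792871909486448}
[[-5.95413406e-05 -9.54523851e-01 -2.98134557e-01  8.03995226e-02]
 [ 9.99999988e-01 -9.86415917e-05  1.16103321e-04  4.18692426e-04]
 [-1.40231856e-04 -2.98134547e-01  9.54523846e-01 -1.38856278e-01]
 [ 0.00000000e+00  0.00000000e+00  0.00000000e+00  1.00000000e+00]]
top [[ 0.025 -0.983  0.182  0.286]
 [-1.    -0.027 -0.005  0.009]
 [ 0.009 -0.181 -0.983  1.381]
 [ 0.     0.     0.     1.   ]]
side [[-0.995 -0.06   0.083  0.437]
 [-0.102  0.683 -0.723  0.959]
 [-0.013 -0.728 -0.686  0.974]
 [ 0.     0.     0.     1.   ]]
```

View pics/top1.png

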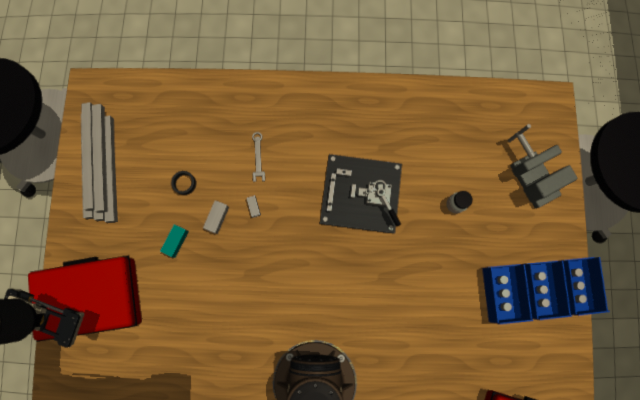

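View pics/w1.png

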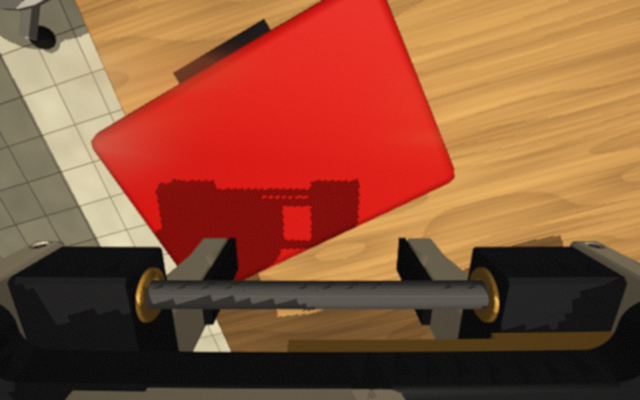

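The top view shows the target grey tube at about (215,217), with a smaller grey one at (253,206) and a turquoise one at (174,241). The fixture plate is at about (361,193): fence on the left, end stop at (344,172), lever pointing to (390,212). The wrist view shows only the red box.

Run:
```python
from h import *
im=cv2.imread('pics/top1.png'); c=cam('top')
hsv=cv2.cvtColor(im,cv2.COLOR_BGR2HSV)
def blob(m,x0,x1,y0,y1):
    k=np.zeros_like(m);k[y0:y1,x0:x1]=m[y0:y1,x0:x1]
    cs=cv2.findContours(k,cv2.RETR_EXTERNAL,cv2.CHAIN_APPROX_NONE)[0]
    return max(cs,key=cv2.contourArea)
g=((hsv[...,1]<60)&(hsv[...,2]>90)).astype('uint8')
t=blob(g,195,235,195,240)
P=ray(c,t.astype(float),.04)
rc=cv2.minAreaRect((P[:,:2]*1000).astype('float32'));print('tube',rc,cv2.boundingRect(t))
d=(hsv[...,2]<85).astype('uint8')
d[:, :]=cv2.morphologyEx(d,cv2.MORPH_CLOSE,np.ones((9,9),'uint8'))
p=blob(d,312,412,145,240)
q=ray(c,p.astype(float),.012); rc=cv2.minAreaRect((q[:,:2]*1000).astype('float32'));print('plate',rc,cv2.boxPoints(rc).round())
for n,uv in dict(collar=(183,183),wrench=(259,157),jar=(459,202),small=(253,206),turq=(174,241)).items(): print(n,ray(c,uv,.02).round(3))
z=cv2.resize(im[140:245,160:420],None,fx=3,fy=3,interpolation=cv2.INTER_CUBIC);cv2.imwrite('pics/z.png',z)
```

```text
tube ((472.9266357421875, 309.4827880859375), (38.92500686645508, 87.48741149902344), 70.12020874023438) (204, 202, 23, 31)
plate ((560.1934814453125, -132.00906372070312), (245.61602783203125, 220.6974639892578), 84.10301208496094) [[ 438. -243.]
 [ 657. -266.]
 [ 683.  -21.]
 [ 463.    1.]]
collar [[0.576 0.419 0.02 ]]
wrench [[0.664 0.19  0.02 ]]
jar [[ 0.54  -0.427  0.02 ]]
small [[0.511 0.2   0.02 ]]
turq [[0.398 0.433 0.02 ]]
```

View pics/z.png

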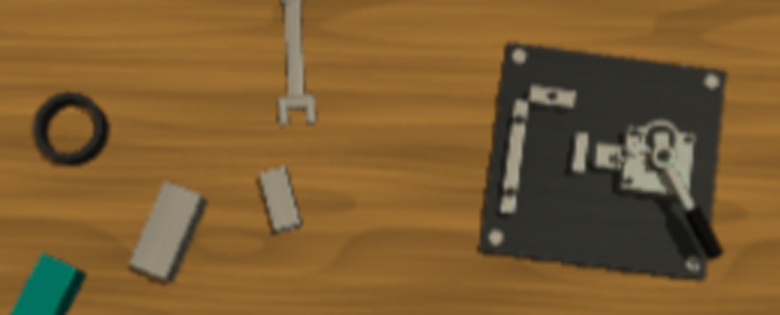

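The enlargement confirms it: tube centre near world (473,309) with its long axis at -20°, fixture yaw about -6°, fence towards +y and end stop towards +x. I'll move over the tube for a closer look.

```bash
python3 -m pendant '[[371,248,45,0,0,0.073],[371,248,45,0,0,0.073],[371,248,45,0,0,0.073],[371,248,45,0,0,0.073],[371,248,45,0,0,0.073],[371,248,45,0,0,0.073],[371,248,45,0,0,0.073],[371,248,45,0,0,0.073],[371,248,45,0,0,0.073],[371,248,45,0,0,0.073],[371,248,45,0,0,0.073]]' 87
python3 - <<'E'
from h import *
s,im=snap('wrist','w2.png'); c=cam('wrist',s)
hsv=cv2.cvtColor(im,cv2.COLOR_RGB2HSV)
g=((hsv[...,1]<70)&(hsv[...,2]>70)).astype('uint8'); g[225:]=0
cs=sorted(cv2.findContours(g,cv2.RETR_EXTERNAL,cv2.CHAIN_APPROX_NONE)[0],key=cv2.contourArea)[-3:]
for t in cs:
    P=ray(c,t.astype(float),.04); rc=cv2.minAreaRect((P[:,:2]*1000).astype('float32')); print(cv2.boundingRect(t),rc)
print(s['tcp_pos'],s['eef_rot'])
E
```

```text
time_s: 1.48
tcp_pos: [0.4729, 0.3105, 0.2007]
eef_rot: [-180.0, -0.0, -19.9]
contact_force: [0.5, 0.1, 0.5]
gripper_width: 0.0874
gripper_force: 0.0
(0, 179, 39, 46) ((553.5770263671875, 600.1214599609375), (38.78692626953125, 49.71767807006836), 53.25543212890625)
(385, 71, 57, 67) ((513.5603637695312, 202.76031494140625), (58.29158401489258, 25.79124641418457), 17.770282745361328)
(297, 133, 42, 92) ((476.90093994140625, 307.89996337890625), (39.560325622558594, 90.26346588134766), 70.06681823730469)
[0.47290913 0.31052177 0.20070784] [-1.79981319e+02 -2.33176782e-03 -1.99355451e+01]
```

View pics/w2.png

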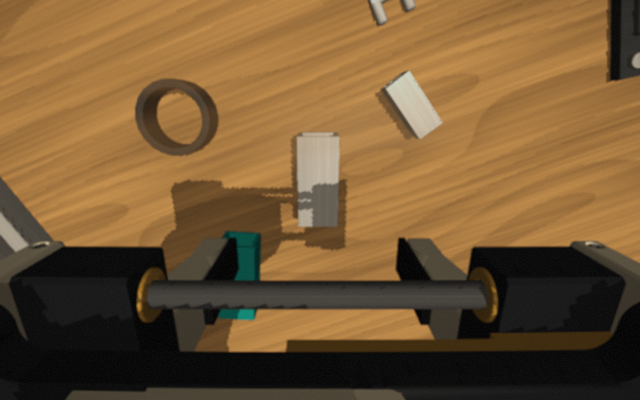

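The wrist view shows the tube at pixels (297–339, 133–227), centre (476,308.5), yaw matching the tool. Descending and gripping.

```bash
python3 -m pendant '[[3,1,60,0,0,0],[3,1,110,0,0,0],[3,1,140,0,0,0],[3,1,158,0,0,0],[3,1,158,0,0,0],[3,1,158,0,0,0]]' 87 && python3 -m pendant '[[0,0,0,0,0,0],[0,0,0,0,0,0],[0,0,0,0,0,0],[0,0,0,0,0,0],[0,0,0,0,0,0],[0,0,0,0,0,0],[0,0,0,0,0,0],[0,0,0,0,0,0]]' 30 40
```

```text
time_s: 2.28
tcp_pos: [0.4763, 0.3082, 0.0434]
eef_rot: [-179.9, -0.0, -20.0]
contact_force: [-0.2, 0.1, 0.5]
gripper_width: 0.0869
gripper_force: 0.0
time_s: 3.28
tcp_pos: [0.4763, 0.3076, 0.0426]
eef_rot: [-180.0, -0.0, -20.0]
contact_force: [1.9, 1.1, -0.2]
gripper_width: 0.0395
gripper_force: 40.0
```

```bash
python3 -m pendant '[[0,0,-40,0,0,0],[0,0,-90,0,0,0],[20,50,-120,0,0,-0.05],[40,105,-150,0,0,-0.1],[60,160,-180,0,0,-0.15],[80,215,-207,0,0,-0.2],[100,270,-207,0,0,-0.244],[120,325,-207,0,0,-0.244],[140,384,-207,0,0,-0.244],[140,384,-207,0,0,-0.244],[140,384,-207,0,0,-0.244],[140,384,-207,0,0,-0.244],[140,384,-207,0,0,-0.244]]'
python3 - <<'E'
from h import *
s,im=snap('wrist','w3.png'); print(s['tcp_pos'],s['eef_rot'],s['contact_force'])
cv2.imwrite('pics/w3z.png',cv2.resize(im[0:300,160:500,::-1],None,fx=2,fy=2,interpolation=cv2.INTER_CUBIC))
E
```

```text
time_s: 4.9
tcp_pos: [0.4761, -0.1002, 0.2494]
eef_rot: [-180.0, 0.0, -5.9]
contact_force: [-0.7, 1.1, -4.6]
gripper_width: 0.0394
gripper_force: 40.0
[ 0.47607156 -0.10020303  0.24944943] [-1.79993696e+02  1.33653309e-02 -5.94623424e+00] [-0.68525491  1.07485103 -4.5700095 ]
```

View pics/w3z.png

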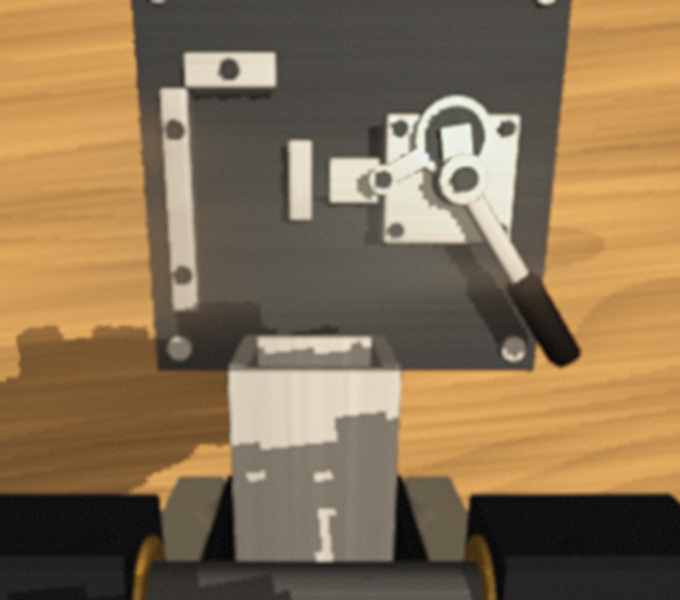

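The wrist view of the fixture is clear: end stop, fence, jaw, housing, and the lever pointing lower right with its grip end near (565,355) in the enlargement. The tube is straight in the hand. I'll fit the fixture pose from corners with known heights.

```bash
cat > m.py <<'E'
from h import *
from scipy.optimize import least_squares
P=R.from_euler('xyz',[-179.994,.013,-5.946],degrees=True)
s=dict(tcp_pos=[.47607,-.10020,.24945],eef_rot=[-179.994,.013,-5.946]); c=cam('wrist',s)
L=[((184,52),(61,65,34)),((275,52),(61,19,34)),((160,88),(45,79,30)),((172,309),(-70,79,30)),
((386,114),(32,-37,40)),((520,115),(32,-105,40)),((384,243),(-32,-37,40)),((513,243),(-32,-105,40)),((159,370),(-110,95,12)),((533,370),(-110,-135,12))]
F=np.array([l[1] for l in L],float)
W=np.array([ray(c,(u/2+160,v/2),f[2]/1000)[0]*1000 for (u,v),f in L])
def fix(p,f): a=p[2];f=np.atleast_2d(f);return np.c_[p[0]+f[:,0]*np.cos(a)-f[:,1]*np.sin(a),p[1]+f[:,0]*np.sin(a)+f[:,1]*np.cos(a)]
o=least_squares(lambda p:(fix(p,F)-W[:,:2]).ravel(),[563,-104,-.1],loss='soft_l1').x
if __name__=='__main__':
    print(o,np.degrees(o[2]));print((fix(o,F)-W[:,:2]).round(1))
    print('nest',fix(o,[0,45]),'pivot',fix(o,[0,-73]))
    piv=fix(o,[0,-73])[0]
    e=ray(c,[(565/2+160,355/2),(462/2+160,179/2)],.065)*1000
    d=e[0,:2]-piv; print('lever',np.degrees(np.arctan2(d[1],d[0])-o[2])+150,np.hypot(*d),e[1])
    # jaw face: top left edge x=288..  z 32
    j=ray(c,[(288/2+160,140/2),(288/2+160,219/2)],.032)*1000
    a=o[2];Ri=np.array([[np.cos(a),np.sin(a)],[-np.sin(a),np.cos(a)]]);print('jaw fixture',(j[:,:2]-o[:2])@Ri.T)
E
python3 m.py
```

```text
[ 5.64376184e+02 -1.09604273e+02 -1.05620791e-01] -6.051625556386988
[[ 0.3  0.2]
 [ 0.2 -0.3]
 [ 0.2  0.3]
 [-0.9 -0.5]
 [ 0.5 -0.6]
 [ 0.6 -1. ]
 [ 0.1  0.5]
 [-0.1  1.3]
 [-0.3  1.2]
 [-0.9 -0.8]]
nest [[569.12028736 -64.85504421]] pivot [[ 556.68019391 -182.19746652]]
lever 3.787541678491266 104.50998088658433 [ 556.67126309 -180.52663464   65.        ]
jaw fixture [[ 19.67999667  13.24360404]
 [-20.08048617  13.62625369]]
```

Residuals are under 1.3 mm, the jaw gap is about 52 mm and the lever is at about 0.07 rad, all consistent with the description. Next I'll move above the slot, 15 mm short of the stop.

```bash
python3 -m pendant '[[40,-20,0,0,0,0.002],[74,-41,30,0,0,0.002],[74,-41,80,0,0,0.002],[74,-41,130,0,0,0.002],[74,-41,150,0,0,0.002],[74,-41,165,0,0,0.002],[74,-41,165,0,0,0.002],[74,-41,165,0,0,0.002]]'
python3 - <<'E'
from m import *
s,im=snap('wrist','w4.png')
T=s['tcp_pos']*1000; a=o[2];Ri=np.array([[np.cos(a),np.sin(a)],[-np.sin(a),np.cos(a)]])
print('tcp in fixture',Ri@(T[:2]-o[:2]),T[2],s['eef_rot'],s['contact_force'])
s2,im2=snap('side','s4.png'); c=cam('side'); u=proj(c,[T/1000])[0].astype(int); print(u)
x,y=np.clip(u[0]-90,0,460),np.clip(u[1]-60,0,280)
b=cv2.resize(im2[y:y+120,x:x+180,::-1],None,fx=3,fy=3,interpolation=cv2.INTER_CUBIC)
w=cv2.resize(im[0:250,:,::-1],(540,211)); cv2.imwrite('pics/c4.png',np.vstack([b,w]))
E
```

```text
time_s: 5.95
tcp_pos: [0.5548, -0.0681, 0.0857]
eef_rot: [-180.0, -0.1, -6.1]
contact_force: [0.9, -0.3, -3.9]
gripper_width: 0.0396
gripper_force: 40.0
tcp in fixture [-13.89933667  40.23818606] 85.66436423494426 [-1.79982725e+02 -1.04263123e-01 -6.14091745e+00] [ 0.89871359 -0.29391243 -3.90902713]
[323 172]
```

View pics/c4.png

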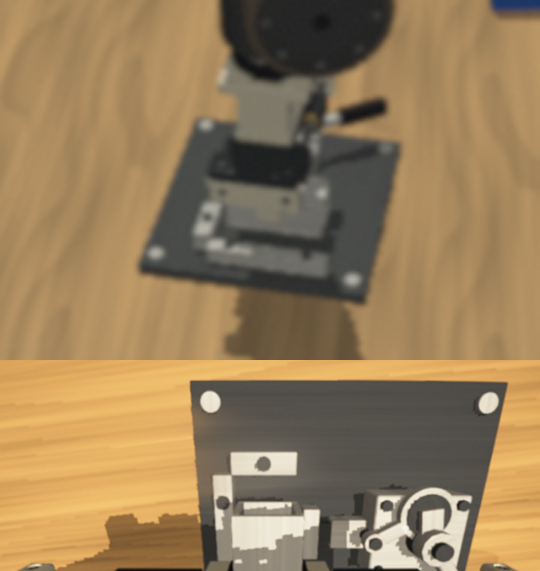

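The tube hangs between fence and jaw, just short of the end stop. Lowering it.

```bash
python3 -m pendant '[[0,-1,12,0,0,0],[0,-1,22,0,0,0],[0,-1,27,0,0,0],[0,-1,29,0,0,0],[0,-1,30,0,0,0],[0,-1,30,0,0,0],[0,-1,30,0,0,0]]'
```

```text
time_s: 6.92
tcp_pos: [0.5542, -0.0674, 0.0547]
eef_rot: [-180.0, -0.0, -6.2]
contact_force: [-0.2, -1.0, -4.7]
gripper_width: 0.0397
gripper_force: 40.0
```

```bash
python3 -m pendant '[[0,0,0.5,0,0,0],[0,0,0.5,0,0,0],[0,0,0.5,0,0,0]]'; python3 -m pendant '[[2,0,0,0,0,0],[5,0,0,0,0,0],[7,0,0,0,0,0],[9,0,0,0,0,0],[9,0,0,0,0,0]]'
```

```text
time_s: 7.3
tcp_pos: [0.5542, -0.0673, 0.0546]
eef_rot: [-180.0, -0.0, -6.2]
contact_force: [-2.5, 1.4, 6.0]
gripper_width: 0.0397
gripper_force: 40.0
time_s: 7.92
tcp_pos: [0.5618, -0.0688, 0.0546]
eef_rot: [180.0, 0.1, -6.2]
contact_force: [-7.3, 0.4, 11.6]
gripper_width: 0.0394
gripper_force: 40.0
```

```bash
python3 -m pendant '[[0,0,-0.6,0,0,0],[0,0,-0.6,0,0,0],[0,0,-0.6,0,0,0]]'; python3 -m pendant '[[1,0,0,0,0,0],[2,0,0,0,0,0],[3,0,0,0,0,0],[3,0,0,0,0,0],[3,0,0,0,0,0]]'
```

```text
time_s: 8.3
tcp_pos: [0.5627, -0.0685, 0.0546]
eef_rot: [180.0, 0.0, -6.2]
contact_force: [-3.8, -0.3, 4.0]
gripper_width: 0.0393
gripper_force: 40.0
time_s: 8.93
tcp_pos: [0.5662, -0.0687, 0.0546]
eef_rot: [-180.0, -0.0, -6.2]
contact_force: [-3.6, -0.5, 2.2]
gripper_width: 0.0398
gripper_force: 40.0
```

```bash
python3 -m pendant '[[0.5,0,0,0,0,0],[1,0,0,0,0,0],[1,0,0,0,0,0]]'; python3 -m pendant '[[0.5,0,0,0,0,0],[1,0,0,0,0,0],[1,0,0,0,0,0]]'
```

```text
time_s: 9.3
tcp_pos: [0.567, -0.0688, 0.0546]
eef_rot: [-180.0, -0.0, -6.2]
contact_force: [-3.9, 0.5, 3.0]
gripper_width: 0.0397
gripper_force: 40.0
time_s: 9.68
tcp_pos: [0.568, -0.0689, 0.0547]
eef_rot: [-180.0, -0.0, -6.2]
contact_force: [-3.7, 0.1, 2.3]
gripper_width: 0.0398
gripper_force: 40.0
```

```bash
python3 -m pendant '[[0.5,0,0,0,0,0],[1,0,0,0,0,0],[1,0,0,0,0,0]]'; python3 -m pendant '[[0.5,0,0,0,0,0],[0.5,0,0,0,0,0]]'
```

```text
time_s: 10.05
tcp_pos: [0.569, -0.069, 0.0546]
eef_rot: [180.0, -0.0, -6.2]
contact_force: [-2.6, 0.5, 1.5]
gripper_width: 0.0399
gripper_force: 40.0
time_s: 10.3
tcp_pos: [0.5695, -0.0691, 0.0547]
eef_rot: [180.0, -0.0, -6.2]
contact_force: [-3.4, 0.5, 0.4]
gripper_width: 0.0397
gripper_force: 40.0
```

```bash
python3 -m pendant '[[0.5,0,0,0,0,0],[1,0,0,0,0,0],[1,0,0,0,0,0]]'; python3 -m pendant '[[0.5,0,0,0,0,0],[0.5,0,0,0,0,0]]'
```

```text
time_s: 10.68
tcp_pos: [0.5705, -0.0692, 0.0547]
eef_rot: [-180.0, -0.0, -6.2]
contact_force: [-2.9, 0.5, 1.2]
gripper_width: 0.0391
gripper_force: 40.0
time_s: 10.92
tcp_pos: [0.571, -0.0692, 0.0547]
eef_rot: [-180.0, -0.0, -6.2]
contact_force: [-1.9, 0.0, 0.3]
gripper_width: 0.0399
gripper_force: 40.0
```

```bash
python3 -m pendant '[[0.5,0,0,0,0,0],[1,0,0,0,0,0],[1,0,0,0,0,0]]'; python3 -m pendant '[[0.5,0,0,0,0,0],[0.5,0,0,0,0,0]]'
```

```text
time_s: 11.3
tcp_pos: [0.5711, -0.0693, 0.0546]
eef_rot: [180.0, 0.1, -6.2]
contact_force: [-7.2, 1.0, 5.0]
gripper_width: 0.0397
gripper_force: 40.0
time_s: 11.55
tcp_pos: [0.5712, -0.0693, 0.0546]
eef_rot: [180.0, 0.1, -6.2]
contact_force: [-7.3, 2.5, 6.1]
gripper_width: 0.0394
gripper_force: 40.0
```

```bash
python3 -m pendant '[[0.4,0,-0.2,0,0,0],[0.4,0,-0.2,0,0,0],[0.4,0,-0.2,0,0,0]]'
```

```text
time_s: 11.92
tcp_pos: [0.5712, -0.0693, 0.0546]
eef_rot: [180.0, 0.2, -6.2]
contact_force: [-8.5, 2.5, 5.1]
gripper_width: 0.0396
gripper_force: 40.0
```

```bash
python3 -m pendant '[[0.3,0,-0.1,0,0,0],[0.3,0,-0.1,0,0,0]]'; python3 -m pendant '[[0,0,0,0,0,0],[0,0,0,0,0,0],[0,0,0,0,0,0],[0,0,0,0,0,0],[0,0,0,0,0,0]]' 66; python3 -m pendant '[[0,0,-20,0,0,0],[0,0,-60,0,0,0],[-50,0,-110,0,0,0],[-100,0,-165,0,0,0],[-100,0,-165,0,0,0],[-100,0,-165,0,0,0],[-100,0,-165,0,0,0]]'
python3 - <<'E'
from m import *
s,im=snap('wrist','w5.png'); print(s['tcp_pos'],s['eef_rot'])
cv2.imwrite('pics/w5z.png',cv2.resize(im[0:300,160:500,::-1],None,fx=2,fy=2,interpolation=cv2.INTER_CUBIC))
E
```

```text
time_s: 12.18
tcp_pos: [0.5712, -0.0694, 0.0546]
eef_rot: [180.0, 0.2, -6.2]
contact_force: [-8.8, 3.1, 5.5]
gripper_width: 0.0398
gripper_force: 40.0
time_s: 12.8
tcp_pos: [0.5732, -0.0695, 0.055]
eef_rot: [-180.0, -0.0, -6.2]
contact_force: [0.7, 0.3, 0.0]
gripper_width: 0.0658
gripper_force: 0.0
time_s: 13.68
tcp_pos: [0.4738, -0.0587, 0.219]
eef_rot: [180.0, 0.1, -6.2]
contact_force: [0.3, -0.1, 0.2]
gripper_width: 0.066
gripper_force: 0.0
[ 0.47380641 -0.05868256  0.21901985] [ 1.79986841e+02  6.55190639e-02 -6.18218395e+00]
```

View pics/w5z.png

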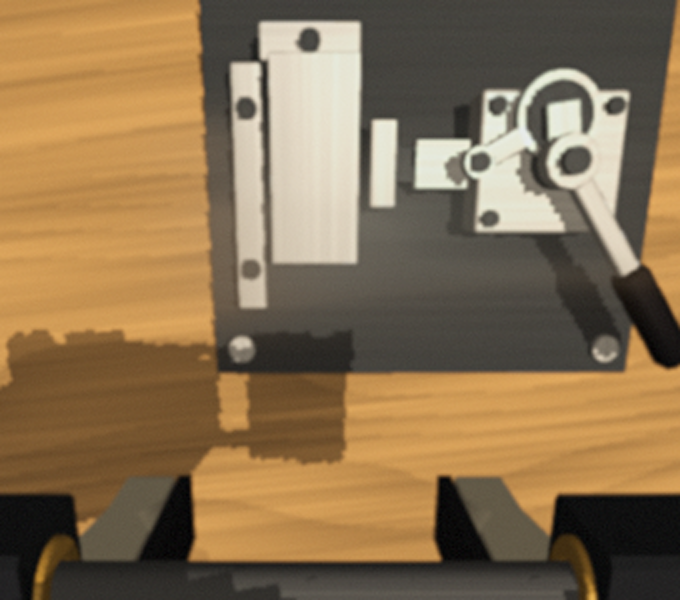

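The tube lies flat against the end stop between fence and jaw, and the lever still points lower right. Computing the lever push: closed fingers behind the grip, tool x along the swing.

```bash
cat > lv.py <<'E'
from m import *
piv=fix(o,[0,-73])[0]
def pose(phi,off,rad=88):
    t=np.radians(-150)+phi+o[2]
    p=piv+rad*np.array([np.cos(t),np.sin(t)])-off*np.array([-np.sin(t),np.cos(t)])
    return p,t+np.pi/2
def rows(s,L):
    T=s['tcp_pos']*1000;y=np.radians(s['eef_rot'][2])
    for phi,off,z in L:
        p,yaw=pose(phi,off); d=tool(s,[*(p-T[:2]),z-T[2]]); print(phi,d.round(1),(-(yaw-y)).round(3))
if __name__=='__main__':
    s=r.get_state(); print(s['joints'].round(1)); rows(s,[(.07,33,60)])
E
python3 lv.py
```

```text
[ 16.6   2.9 -25.6  -0.  -61.5  67.2]
0.07 [  4.7 135.7 158.7] 0.975
```

```bash
python3 -m pendant '[[5,45,0,0,0,0.17],[5,90,0,0,0,0.35],[5,136,0,0,0,0.53],[5,136,0,0,0,0.71],[5,136,20,0,0,0.89],[5,136,60,0,0,0.975],[5,136,110,0,0,0.975],[5,136,145,0,0,0.975],[5,136,159,0,0,0.975],[5,136,159,0,0,0.975],[5,136,159,0,0,0.975]]' 0 30
python3 - <<'E'
from lv import *
s,im=snap('wrist','w6.png');print(s['tcp_pos'],s['eef_rot'])
rows(s,[(p,18,60) for p in np.arange(.07,1.66,.15)])
E
```

```text
time_s: 15.1
tcp_pos: [0.465, -0.1946, 0.0619]
eef_rot: [-179.9, -0.1, -62.0]
contact_force: [0.6, -0.5, -0.5]
gripper_width: 0.0003
gripper_force: 0.0
[ 0.46500445 -0.19462206  0.06189938] [-1.79934509e+02 -5.34296237e-02 -6.20257828e+01]
0.07 [14.6  0.9  1.9] 0.0
0.22 [28.   2.6  1.9] -0.15
0.37 [41.4  2.3  1.9] -0.3
0.52 [54.7 -0.   2. ] -0.45
0.6699999999999999 [67.4 -4.3  2. ] -0.6
0.8200000000000001 [ 79.4 -10.4   2. ] -0.75
0.97 [ 90.4 -18.3   2. ] -0.9
1.12 [100.  -27.7   2. ] -1.05
1.27 [108.1 -38.4   2. ] -1.2
1.42 [114.5 -50.2   2.1] -1.35
1.57 [119.1 -62.9   2.1] -1.5
```

View pics/w6.png

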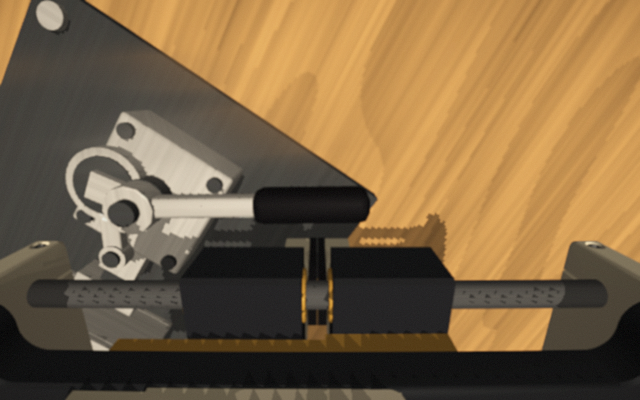

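The fingers stand just behind the grip (pixels 255–370, row 205), square to the lever. Pushing the first half.

```bash
python3 -m pendant '[[7,0,2,0,0,0],[14,1,2,0,0,0],[21,2,2,0,0,-0.075],[28,2.6,2,0,0,-0.15],[35,2.5,2,0,0,-0.225],[41.4,2.3,2,0,0,-0.3],[48,1.3,2,0,0,-0.375],[54.7,0,2,0,0,-0.45],[61,-2,2,0,0,-0.525],[67.4,-4.3,2,0,0,-0.6],[67.4,-4.3,2,0,0,-0.6]]'
python3 - <<'E'
from lv import *
s=r.get_state()
rows(s,[(p,18,60) for p in np.arange(.67,1.66,.1)])
E
```

```text
time_s: 16.52
tcp_pos: [0.4989, -0.2523, 0.0589]
eef_rot: [180.0, 0.1, -27.7]
contact_force: [-2.0, 1.4, 2.8]
gripper_width: 0.0003
gripper_force: 1.6
0.67 [ 0.9 -0.9 -1.1] -0.001
0.77 [ 9.7  0.5 -1.1] -0.101
0.87 [18.7  1.  -1.1] -0.201
0.97 [27.7  0.5 -1.1] -0.301
1.0699999999999998 [36.5 -0.8 -1.2] -0.401
1.17 [45.2 -3.  -1.2] -0.501
1.27 [53.7 -6.1 -1.2] -0.601
1.3699999999999999 [ 61.8 -10.   -1.2] -0.701
1.4699999999999998 [ 69.4 -14.7  -1.2] -0.801
1.5699999999999998 [ 76.6 -20.1  -1.2] -0.901
```

```bash
python3 -m pendant '[[5,0.8,0,0,0,-0.05],[9.7,1.4,0,0,0,-0.1],[14,1.7,0,0,0,-0.15],[18.7,1.9,0,0,0,-0.2],[23,1.7,0,0,0,-0.25],[27.7,1.4,0,0,0,-0.3]]'
python3 - <<'E'
from lv import *
s=r.get_state()
rows(s,[(p,18,60) for p in np.arange(.97,1.7,.1)])
E
```

```text
time_s: 17.27
tcp_pos: [0.5211, -0.2663, 0.0588]
eef_rot: [180.0, 0.2, -10.5]
contact_force: [-6.8, 0.1, 4.1]
gripper_width: 0.0003
gripper_force: 3.2
0.97 [ 1.7 -1.1 -1.2] -0.001
1.07 [10.6  0.3 -1.3] -0.101
1.1700000000000002 [19.6  0.7 -1.3] -0.201
1.2700000000000002 [28.5  0.3 -1.3] -0.301
1.3700000000000003 [37.4 -1.1 -1.4] -0.401
1.4700000000000004 [46.1 -3.3 -1.4] -0.501
1.5700000000000005 [54.5 -6.4 -1.4] -0.601
1.6700000000000006 [ 62.6 -10.3  -1.5] -0.701
```

```bash
python3 -m pendant '[[4,0.8,0,0,0,-0.05],[9,1.2,0,0,0,-0.1],[13.5,1.5,0,0,0,-0.15],[18,1.7,0,0,0,-0.2],[22.5,1.6,0,0,0,-0.25],[27,1.4,0,0,0,-0.3],[31.5,0.8,0,0,0,-0.35],[36,0,0,0,0,-0.4],[40.5,-1,0,0,0,-0.45],[45,-2.2,0,0,0,-0.5],[49,-3.6,0,0,0,-0.55],[53,-5.2,0,0,0,-0.6],[57,-7,0,0,0,-0.65],[57,-7,0,0,0,-0.65],[57,-7,0,0,0,-0.65]]'
python3 - <<'E'
from lv import *
s,im=snap('wrist','w7.png');print(s['tcp_pos'],s['eef_rot'],s['contact_force'])
E
```

```text
time_s: 19.15
tcp_pos: [0.5805, -0.2696, 0.059]
eef_rot: [180.0, -0.0, 26.7]
contact_force: [-0.2, -0.2, -0.0]
gripper_width: 0.0002
gripper_force: 0.0
[ 0.58050783 -0.26962125  0.0589981 ] [ 1.79995622e+02 -6.36840374e-03  2.66615986e+01] [-0.19391866 -0.24845183 -0.00651023]
```

View pics/w7.png

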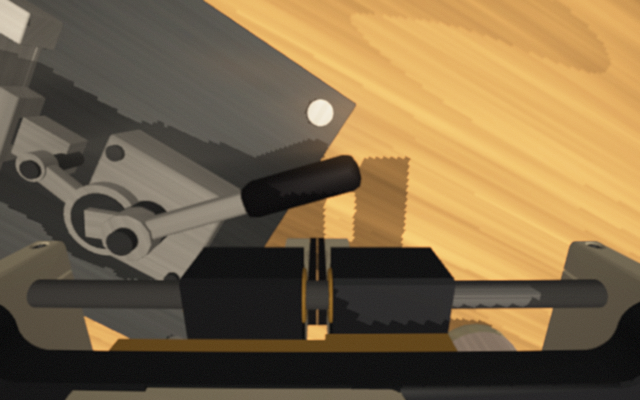

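The lever has snapped ahead of the fingers. I'll retreat and check the tube and lever angle.

```bash
python3 -m pendant '[[-15,0,0,0,0,0],[-15,0,-40,0,0,0],[-15,0,-90,0,0,0],[-15,0,-140,0,0,0],[-12,-30,-160,0,0,0.15],[-10,-85,-160,0,0,0.3],[-9,-140,-160,0,0,0.45],[-9,-195,-160,0,0,0.57],[-9,-217,-160,0,0,0.57],[-9,-217,-160,0,0,0.57],[-9,-217,-160,0,0,0.57]]'
python3 - <<'E'
from lv import *
s,im=snap('wrist','w8.png');print(s['tcp_pos'],s['eef_rot'],s['contact_force'])
cv2.imwrite('pics/w8z.png',cv2.resize(im[0:300,160:540,::-1],None,fx=2,fy=2,interpolation=cv2.INTER_CUBIC))
E
```

```text
time_s: 20.58
tcp_pos: [0.4748, -0.0804, 0.2191]
eef_rot: [-180.0, -0.0, -5.9]
contact_force: [0.1, 0.4, -0.3]
gripper_width: 0.0001
gripper_force: 0.0
[ 0.47480163 -0.08039942  0.21909193] [-1.79998946e+02 -2.26056688e-02 -5.89465553e+00] [ 0.08914358  0.41651248 -0.28970751]
```

View pics/w8z.png

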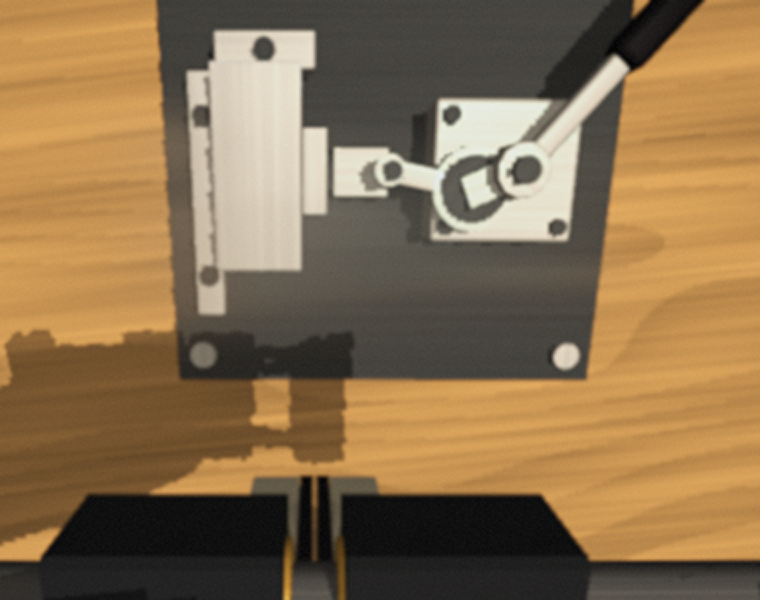

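Run:
```python
from lv import *
s=r.get_state(); c=cam('wrist',s); a=o[2];Ri=np.array([[np.cos(a),np.sin(a)],[-np.sin(a),np.cos(a)]])
f=lambda pts,z:(ray(c,[(u/2+160,v/2) for u,v in pts],z)[:,:2]*1000-o[:2])@Ri.T
print('tube top corners',f([(209,61),(301,61),(301,270),(224,270)],.052).round(1))
l=f([(524,169),(629,53)],.060); d=l[1]-l[0]; print('lever',np.arctan2(d[1],d[0])+np.radians(150),l)
```

```text
tube top corners [[ 44.6  64.6]
 [ 44.6  24.8]
 [-44.8  25.1]
 [-44.9  61.5]]
lever 1.9084776779114612 [[   0.38298954  -73.45773709]
 [  47.13804495 -113.60573222]]
```

```bash
python3 -c "
from plant import r
print(r.close_job())"
```

```text
the job is handed in; nothing more can be done
None
```

The job is handed in: the tube lies on the fence within about 0.5 mm of the end stop face (camera measurement), after being pressed home with about 9 N. The lever then snapped over to 1.9 rad with about 8 N of push seen, the robot is clear, and the wrench, jar and collar were not touched.

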